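# Turn the nest plate over and load the house

## Task

The work holder is set up for round towers, but the next piece is the pale wooden house. Take the nest plate off the holder's two pins, turn it over so that its square pocket faces up and seat it fully down and flush on the pins again (the grooved wooden block will hold the plate on end while you change your grip), then stand the house upright and fully down in the square pocket. Leave the two towers and the jar where they are.

Things in the scene. Friction and masses are not known exactly. Their poses are not given: they have to be found in the camera images.
- nest_plate: Loose reversible plate, 60 (x) x 110 (y) x 18 (z) mm, 0.13 kg; origin at its centre. Pale +z face: round pocket 45 mm wide, 6 deep; dark -z face: square pocket 45 x 45, 6 deep; both central. Grip it across x, on the rubber strips mid-way along its long edges, which overhang the holder by 8 mm: the gripper may lean 45 degrees along y. Leaning one way, then the other, turns the plate by a quarter.
- plate_hole (a point): One of the plate's two equal 11.5 mm through holes, at x = +13, y = +40 mm of the plate, mid-thickness (the other: x = +13, y = -40). Both lie off the long centre line, so the plate seats in only two ways: as at the start (its axes along the holder's, pale face up), or turned end over end, half a turn about its x axis (x still along the holder's x, y and z reversed, dark face up).
- holder: Fixed work holder, z up, origin at the centre of its underside: dark steel base 96 (x) x 150 (y) x 12 mm, on it an aluminium pedestal 44 (x) x 104 (y) mm with a flat top 42 mm above the table, with two pins. A seated plate is centred over it, the plate's centre 51 mm above the table; its long edges are free below.
- holder_seat (a point): Centre of the pedestal's flat top, 42 mm above the table; axes as the holder.
- holder_pin (a point): Foot of one of the two equal upright steel pins, on the pedestal at x = +13, y = +40 mm of the holder (the other: x = +13, y = -40). Each is 9 mm thick and 13 mm tall; from 8 mm up it tapers to 4 mm at the tip.
- stand: Fixed grooved wooden block 80 (x) x 76 (y) x 28 mm, z up, origin at the centre of its underside. A groove 20 mm wide runs along x through its middle; its floor is 8 mm above the table, its mouth flared to 29 mm. It holds the 18 mm thick plate on either 60 mm end (plate's x along the groove), the plate's centre then 63 mm above the table; loose, it may lean up to 0.1 rad.
- house: Pale sawn wooden toy house, 109 mm tall, 0.06 kg, loose, upright on the table; origin at the centre of its underside, z up. Foot 41 (x) x 37 (y) mm; walls widen a little to the eaves (47 x 43 mm) 71 mm up. Grip it across the walls just below the eaves, 60 to 68 mm up. It fits the square pocket at any quarter turn, walls parallel to the pocket's; fully down, its foot is 54 mm above the table.
- tower_a: Bystander: pale turned round tower with a conical roof, 50 mm thick, 104 mm tall, loose; origin at the centre of the underside.
- tower_b: Bystander: pale turned round tower with a conical roof, 49 mm thick, 110 mm tall, loose; origin at the centre of the underside.
- jar: Bystander: small pale turned wooden jar with a knobbed lid, 47 mm thick, 73 mm tall, loose; origin at the centre of the underside.
Things that resemble listed ones, but are neither listed nor needed, are in the scene too. What is shaped like the house but turquoise is not meant.

How it is judged (in metres and radians):
On the way, in this order (a step that is already met when the one before it is completed fails the run):
1. the nest plate is lifted clear of the pins (height (world z) of nest_plate above 0.085 m), for 0.1 s.
2. the nest plate is seated on the pins again with its square pocket up (angle between nest_plate's own z axis and vertical above 3.09 rad and horizontal distance between nest_plate and holder_seat below 0.003 m and z of nest_plate in the frame of holder_seat below 0.0105 m and angle between the x axis of nest_plate and the x axis of holder, either way round below 0.06 rad and contact force between nest_plate and the fingers below 0.1 N), for 0.3 s.
At the end, for the whole second after the job is handed in: The plate lies flat (0.05 rad) on the pedestal, square pocket up, down on both pins (within 1.5 mm of full depth, 3 mm of the holder's centre, 0.06 rad of its direction); the house stands upright (0.05 rad) in the pocket, within 8 mm of the plate's centre and 2 mm of full depth; both at rest (angle between nest_plate's own z axis and vertical above 3.09 rad and horizontal distance between nest_plate and holder_seat below 0.003 m and z of nest_plate in the frame of holder_seat below 0.0105 m and angle between the x axis of nest_plate and the x axis of holder, either way round below 0.06 rad and angle between house's own z axis and vertical below 0.05 rad and horizontal distance between house and nest_plate below 0.008 m and z of house in the frame of holder_seat between 0.01 and 0.014 m and linear speed of each of house, nest_plate below 0.02 m/s); the robot touches nothing.
It fails at once if a tower or the jar is displaced by more than 30 mm (distance of any of tower_a, tower_b, jar from where it was at the start of the episode above 0.03 m).
It also fails if it takes over 72 s, if anything falls off the work surface, if the arm or the gripper's body presses on something with over 40 N, if the wrist force passes 120 N, or if a joint passes its speed limit or range.

## Robot

A 6-joint arm with a two-finger parallel gripper is mounted at the origin on a cart in front of the work surface, level with it; the furniture and walls round the work are solid. World frame = base frame: x ahead of the robot, y to its left, z up, the work surface at z = 0. Lengths are in mm, angles in degrees, forces in N, time in s.
With the tool pointing down it reaches from about 350 to 850 mm from the base axis. Payload 8.1 kg.
Tool frame: the origin (TCP) lies at the centre of the arm's flange, where the gripper is bolted on; the fingertips stand 173 mm ahead of it and the grasp point (between the pads) lies 155 mm ahead of it; z points along the fingers, y is the line along which they close (so a half turn about z gives the same grasp; the last joint's range is limited). The gripper opens to 85 mm and grips with 20 to 120 N. Pads are 22 mm wide; open, the fingers measure 114 mm over their backs; the gripper's body (76 mm by 85 mm) begins 54 mm behind the grasp point. The pads swing forward as they close: fully open they stand 13 mm farther back than shut.
Start: joints at [62.659, 7.471, 85.268, -0, 87.261, -4.893], TCP at [229.092, 554.548, 404.692] pointing down, gripper open.
Joint ranges: [-169.43, 169.43], [-51.17, 129.36], [1.28, 143.12], [-76.62, 256.62], [0, 156.53], [-152.29, 152.29]. Speed limits (degrees/s): [136.94, 136.94, 159.86, 180, 180, 180].

## Interface

Orientations are given as [roll, pitch, yaw] about the fixed x, y, z axes, in that order (R = Rz(yaw) Ry(pitch) Rx(roll)).
In Python, from bench import * gives the robot as it stands.
- The arm moves only by the shell command python3 -m jog 'ROWS' [FORCE]. ROWS is text: rows parted by semicolons, each of 7 numbers parted by spaces: the shift along the tool's x, y, z scaled (see below), then the turn, a rotation vector about the tool's x, y, z scaled (see below), then the closure, from -1 (fully open) to 1 (shut). In form: tx ty tz wx wy wz hand; .... A call has 1 to 5 rows; each row shifts and turns the commanded pose from where the row before left it, along the tool's axes as they then stand; what a row does not reach is not made up. The controller multiplies each number of a shift by 0.1 m and each number of a turn by 60 degrees. A row lasts 1/8 s, in which the tool goes at most 62.5 mm and 10.7 degrees, less where a joint would pass 70% of its speed; a pose out of reach is approached as far as the arm can. A call with a number of a shift or a turn outside -1 to 1 is refused whole. A call with a gripper value outside its range is refused whole. The fingers move at their own pace and stop on an object; FORCE is the grip in N (left out, the last holds). Time passes only in rows, so rows that do not move let the fingers close. It gives the time, the measured TCP pose, the force, the opening and the grip force at its end, in the units of the state.
- sense(): the state, without advancing time (a new reading comes with each control period).
- snapshot(name): name is "side" or "top"; returns a dict with "img" (384x512x3 uint8, red, green, blue), "fx", "fy", "cx", "cy" (pixels), "extrinsics" (4x4, takes a point from camera to world coordinates). Camera axes: x right, y down, z forward; pixel columns grow to the right and rows downward; lengths in mm; the calibration is good to about 2 mm. A picture is of the moment at which its call begins. There is no depth.
- hand_in(): hands the job in; it is judged then, once.
The state is a dict: "time": time; "joint_pos": joint angles; "qd": joint speeds; "joint_efforts": joint torques, N m; "tool_pos": TCP position; "tcp_rot": TCP orientation; "ft_force": force on the tool from outside, world axes, zero at the start; "wrist_torque": the same for the moment, N m; "finger_gap": finger opening in mm; "grip_force": force on a finger pad.
Only numpy, scipy, OpenCV 4.12 (cv2) and the standard library are available. Lean on these libraries where they do the work, as an engineer would, in place of code of your own. Each camera call takes 0.05 s, during which the arm holds its last target. There are 200 camera calls.

## Working session

There is one attempt and no reset: what is moved stays moved. The work goes in short steps, Python scripts to look and compute and a shell command to move; the robot and the scene stay as the last step left them, time stands still between calls to the robot, and variables do not carry over. Pictures are saved under pics/ and viewed, at most 10 in all, crops included, and the job is handed in when it is done.

```bash
ls; mkdir -p pics; python3 - <<'E'
from bench import *
import cv2,numpy as np
s=sense(); print(s)
for n in("side","top"):
    d=snapshot(n); cv2.imwrite(f"pics/{n}0.png",d["img"][:,:,::-1]); print(n,d["fx"],d["fy"],d["cx"],d["cy"],np.round(d["extrinsics"],3).tolist())
E
```

```text
pics
{'time': 0.0, 'joint_pos': array([ 6.26594666e+01,  7.51555532e+00,  8.53307216e+01, -1.20685307e-04,
        8.72624635e+01, -4.89201827e+00]), 'qd': array([-0.02495634, -0.14563136, -0.01062622, -0.07547079, -0.06058257,
       -0.0207766 ]), 'joint_efforts': array([-4.03446566e-04, -5.69395959e+01, -5.00553310e+01, -4.05856144e-04,
        1.49667822e-02, -1.93763401e-05]), 'tool_pos': array([228.97139929, 554.33340473, 403.62564984]), 'tcp_rot': array([-1.79891645e+02, -9.15307488e-03,  1.57551482e+02]), 'ft_force': array([ 0.5405466 , -0.47750517,  0.16943798]), 'wrist_torque': array([ 0.03253452,  0.00930809, -0.03441078]), 'grip_force': 0.0, 'finger_gap': 85.43453462518428}
side 360.2354518459724 360.2354518459724 252.98666032261997 194.13924501975032 [[0.937, -0.148, 0.318, 136.877], [-0.35, -0.433, 0.831, -1007.973], [0.015, -0.889, -0.457, 668.989], [0.0, 0.0, 0.0, 1.0]]
top 379.148410295036 379.148410295036 257.4252092469255 195.39295314150903 [[0.013, -0.988, 0.155, 347.651], [-1.0, -0.012, 0.006, 51.308], [-0.004, -0.155, -0.988, 1293.457], [0.0, 0.0, 0.0, 1.0]]
```

View pics/side0.png

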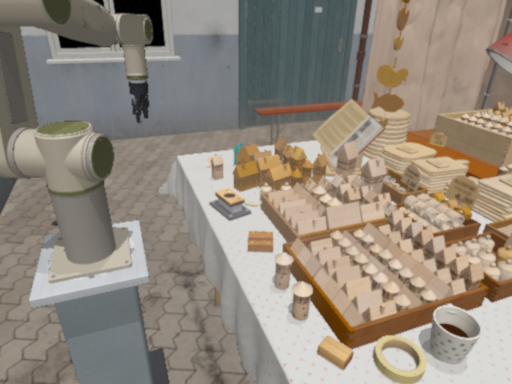

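View pics/top0.png

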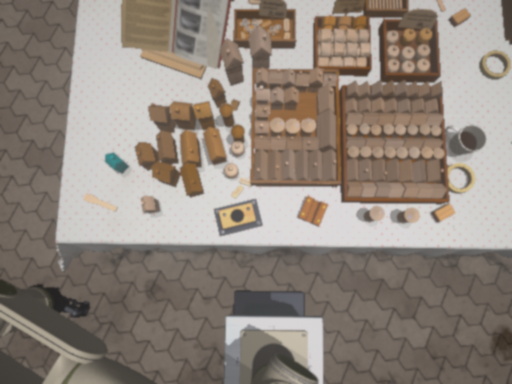

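The side view shows the holder with its plate at about (230,203), the stand at (261,241), the house at (217,167) and the two towers at (283,270) and (301,300). In the top view the holder is at (238,216), the stand at (313,210), the house at (150,204), the turquoise decoy at (116,162) and the towers at (375,214) and (410,215). I'll enlarge the work area next.

```bash
python3 - <<'E'
import cv2,numpy as np
t=cv2.imread("pics/top0.png")[130:250,130:340]; s=cv2.imread("pics/side0.png")[140:260,190:300]
t=cv2.resize(t,None,fx=3.7,fy=3.7,interpolation=cv2.INTER_CUBIC);cv2.imwrite("pics/t1.png",t)
s=cv2.resize(s,None,fx=5,fy=5,interpolation=cv2.INTER_CUBIC);cv2.imwrite("pics/s1.png",s)
E
```

```text
(no output)
```

View pics/t1.png

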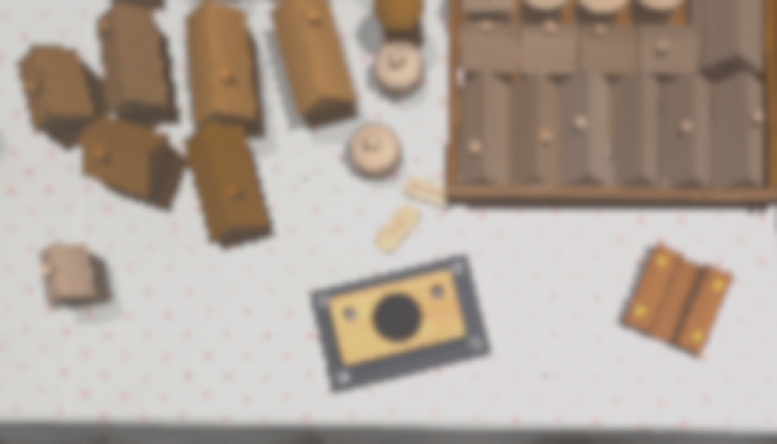

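View pics/s1.png

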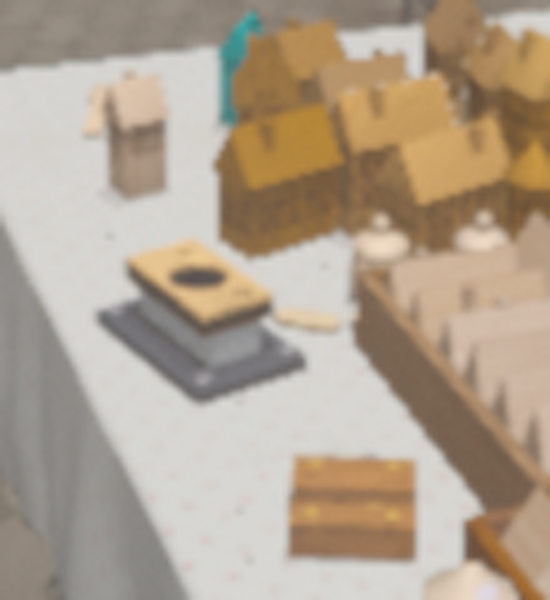

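The crop confirms the plate is pale side up, its two holes at crop (349,312) and (437,290) on the far side (+x). The groove in the stand runs roughly along the image vertical, and the house stands by itself at crop (70,275). Next I'll measure these positions.

```bash
cat > h.py <<'E'
from bench import *
import cv2,numpy as np
from scipy.spatial.transform import Rotation as R
def cast(d,px,z):
    px=np.atleast_2d(np.float64(px)); E=d["extrinsics"]
    v=np.c_[(px[:,0]-d["cx"])/d["fx"],(px[:,1]-d["cy"])/d["fy"],np.ones(len(px))]@E[:3,:3].T
    return E[:3,3]+v*((z-E[2,3])/v[:,2])[:,None]
def proj(d,P):
    E=d["extrinsics"]; q=(np.atleast_2d(P)-E[:3,3])@E[:3,:3]
    return np.c_[q[:,0]/q[:,2]*d["fx"]+d["cx"],q[:,1]/q[:,2]*d["fy"]+d["cy"]]
def blob(m,win):
    x0,y0,x1,y1=win; k=np.zeros(m.shape,np.uint8); k[y0:y1,x0:x1]=m[y0:y1,x0:x1]
    c,_=cv2.findContours(k,cv2.RETR_EXTERNAL,cv2.CHAIN_APPROX_NONE); c=max(c,key=cv2.contourArea)
    return c[:,0,:].astype(float),k
def rect(P): # world xy rect: centre, sides, angle of the first side
    return cv2.minAreaRect(P[:,:2].astype(np.float32))
def hsv(d): return cv2.cvtColor(d["img"],cv2.COLOR_RGB2HSV)
E
python3 - <<'E'
from h import *
T=snapshot("top");S=snapshot("side")
for n,d,wp,ws,wh in(("top",T,(205,190,270,245),(290,185,340,235),(135,185,165,220)),("side",S,(205,180,260,210),(240,225,280,255),(205,148,228,185))):
    h=hsv(d); 
    y=((h[...,0]>8)&(h[...,0]<30)&(h[...,1]>90)&(h[...,2]>120)).astype(np.uint8)*255
    y=cv2.morphologyEx(y,cv2.MORPH_CLOSE,np.ones((9,9)))
    c,_=blob(y,wp); r=rect(cast(d,c,60)); print(n,"plate",len(c),np.round(np.r_[r[0],r[1],r[2]],1))
    o=((h[...,0]<20)&(h[...,1]>90)).astype(np.uint8)*255
    c,_=blob(o,ws); r=rect(cast(d,c,28)); print(n,"stand",np.round(np.r_[r[0],r[1],r[2]],1))
    w=h[wh[1]:wh[3],wh[0]:wh[2]]; print("house s,v median bg",np.median(w[...,1]),np.median(w[...,2]))
    b=((h[...,1]>45)&((h[...,0]<25))).astype(np.uint8)*255
    c,k=blob(b,wh); print("house bbox",cv2.boundingRect(c.astype(np.int32)),np.round(cv2.minAreaRect(c.astype(np.float32)),1) if 0 else cv2.minAreaRect(c.astype(np.float32)))
    for l in (h[wh[1]:wh[3]:2,wh[0]:wh[2]:2,1]): print(*l)
E
```

```text
top plate 92 [474.5 125.7  58.2 108.1  14.8]
top stand [ 497.6 -126.3   72.1   75.8   67.7]
house s,v median bg 7.0 211.0
house bbox (141, 196, 17, 16) ((149.0, 203.5), (15.0, 16.0), 90.0)
6 9 10 7 7 7 12 12 6 7 6 12 17 7 7
5 11 15 7 7 5 11 11 6 6 7 10 13 7 7
5 6 7 6 5 5 5 5 5 6 6 6 7 6 6
6 4 5 6 12 7 5 5 4 12 11 6 7 6 7
5 4 4 5 15 8 5 5 5 7 6 6 6 6 5
4 6 5 6 14 22 18 16 16 11 5 6 8 7 6
5 16 11 19 51 65 62 60 60 37 9 6 12 8 6
6 7 9 38 64 67 65 65 64 59 28 13 7 7 7
6 5 7 42 64 66 66 66 63 62 51 33 9 6 7
6 5 7 41 62 65 67 66 66 64 57 45 14 6 7
7 6 6 21 58 66 68 67 65 65 56 46 17 5 5
7 16 8 13 57 64 68 67 65 65 56 49 20 5 4
7 13 7 13 52 63 65 65 61 62 56 51 29 7 4
7 6 6 11 38 41 39 46 44 43 36 30 15 7 4
7 6 6 10 26 10 9 15 15 27 16 6 5 5 5
6 6 6 7 11 7 5 5 5 18 13 4 4 5 11
7 12 6 5 5 6 7 7 5 5 5 5 5 4 5
7 11 7 6 6 7 22 13 6 4 4 6 11 5 5
side plate 108 [523.  157.3 221.7 112.3  41.3]
side stand [ 492.7 -146.3  101.9   74.5   66.8]
house s,v median bg 15.0 212.0
house bbox (207, 155, 16, 24) ((214.5, 166.5), (15.0, 23.0), 0.0)
37 35 36 37 36 35 34 37 35 34 35 31
35 35 35 33 31 30 26 19 13 13 14 7
13 13 9 8 6 6 8 7 6 6 7 6
7 5 7 6 8 29 25 15 17 6 6 6
6 7 15 17 37 53 54 54 42 8 7 6
6 13 55 58 56 56 56 53 51 15 7 7
7 15 56 62 57 54 53 52 54 23 8 6
6 27 56 63 59 53 55 56 55 37 8 7
8 40 55 53 61 56 59 58 62 17 8 10
8 48 49 30 59 65 65 61 64 16 7 10
8 8 7 19 64 66 67 66 62 18 8 8
7 6 7 15 66 65 65 64 62 22 8 8
6 7 7 18 63 63 63 59 61 20 8 8
7 8 8 18 62 63 64 60 59 20 7 7
7 8 8 15 59 65 62 59 59 17 6 7
8 7 7 12 25 59 57 42 26 11 7 8
7 6 8 6 8 14 9 7 6 8 7 8
10 7 6 6 7 7 6 8 7 6 7 6
7 6 6 8 7 7 8 7 6 7 8 7
```

```bash
cat >> h.py <<'E'
def box(c,yaw,sx,sy,z):
    u=np.array([np.cos(np.radians(yaw)),np.sin(np.radians(yaw))]); v=np.array([-u[1],u[0]])
    return np.array([np.r_[np.array(c)+a*u*sx/2+b*v*sy/2,z] for a,b in((1,1),(1,-1),(-1,-1),(-1,1))])
def draw(d,polys,win,k,name):
    x0,y0,x1,y1=win; im=cv2.resize(d["img"][y0:y1,x0:x1,::-1],None,fx=k,fy=k,interpolation=cv2.INTER_CUBIC)
    for P,col in polys:
        q=(proj(d,P)-[x0,y0]+.5)*k-.5; cv2.polylines(im,[np.int32(np.round(q))],True,col,1)
    return im
E
python3 - <<'E'
from h import *
T=snapshot("top");S=snapshot("side")
P=[(box((474.5,125.7),14.8,60,110,60),(0,0,255)),(box((474.5,125.7),14.8,96,150,12),(0,255,0)),(box((497.6,-126.3),-22.3,80,76,28),(255,0,0)),(box((497.6,-126.3),-22.3,80,20,28),(255,0,0))]
# house centre: cast mask centre at some heights
for d,px in((T,(149.5,204)),(S,(218,178))): print([np.round(cast(d,px,z)[0],1).tolist() for z in(0,71,90)])
h=[np.round(cast(S,p,0)[0],1).tolist() for p in((213.5,178),(218.5,179.5),(223,178))];print(h)
a=draw(T,P,(195,185,345,250),5.3,"t");b=draw(S,P,(190,140,285,262),4,"s")
c=draw(T,[],(135,185,170,220),8,"t")
o=np.zeros((600,800,3),np.uint8); a=cv2.resize(a,(520,225)); o[:225,:520]=a; o[:280,520:]=c; o[230:230+360,:]=0
b=cv2.resize(b,(283,364)); o[232:596,:283]=b
e=draw(S,P,(205,180,260,222),8.5,"s"); o[285:285+e.shape[0]][:315,300:300+e.shape[1]]=e[:315]
cv2.imwrite("pics/ov.png",o)
E
```

```text
[[516.3, 430.9, 0.0], [507.0, 410.1, 71.0], [504.6, 404.5, 90.0]]
[[510.2, 404.9, 0.0], [470.5, 254.9, 71.0], [459.9, 214.8, 90.0]]
[[491.3, 411.3, 0.0], [508.0, 388.9, 0.0], [531.1, 397.8, 0.0]]
```

View pics/ov.png

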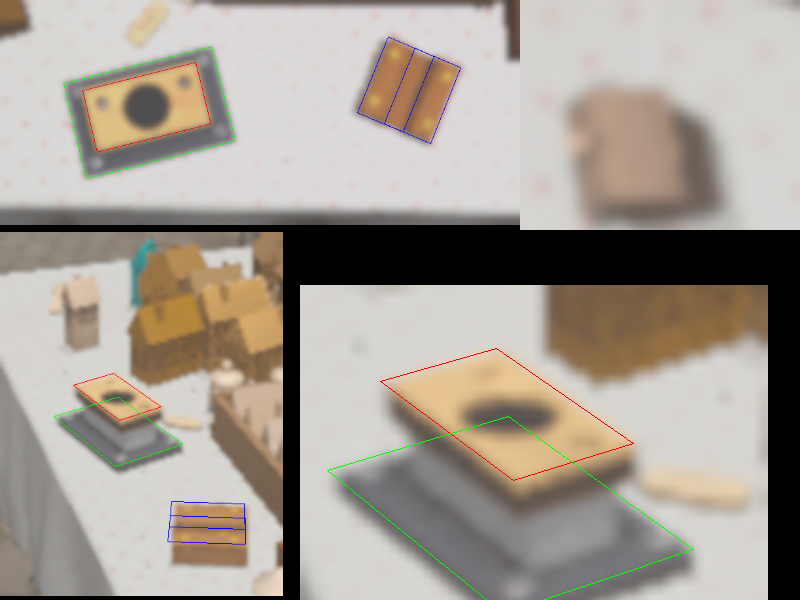

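The overlay fits in the top view. In the side view the measured outline sits about 1 px left of and above the real one, which is within calibration, so I'll use the plate at (475.5,124.7) with yaw 14.8 and the stand at (498.5,-127.3) with yaw -22.3. Next I'll plan the rows.

```bash
cat >> h.py <<'E'
def tool(yaw,lean):
    # tool y along direction yaw; approach tilted by lean towards +(left of yaw); lean 0 = down
    a=np.radians(yaw); y=np.array([np.cos(a),np.sin(a),0]); p=np.array([-y[1],y[0],0]); l=np.radians(lean)
    z=-np.cos(l)*np.array([0,0,1])+np.sin(l)*p
    return R.from_matrix(np.c_[np.cross(y,z),y,z])
def now(s=None):
    s=s or sense(); r=R.from_euler("xyz",s["tcp_rot"],degrees=True); return np.array(s["tool_pos"])+155*r.as_matrix()[:,2],r
def plan(g0,r0,g1,r1,n,hand=-1):
    w=(r0.inv()*r1).as_rotvec(degrees=True)/n; d=R.from_rotvec(w,degrees=True); r=r0; off=np.array([0,0,155.])
    p=g0-r.apply(off)
    for i in range(n):
        rn=r*d; pn=g0+(g1-g0)*(i+1)/n-rn.apply(off); t=r.inv().apply(pn-p)
        print(*[f"{v:.3f}" for v in np.r_[t/100,w/60]],hand,";"); r,p=rn,pn
    print("max per row: mm",round(np.linalg.norm(t),1),"deg",round(np.linalg.norm(w),1))
    return g1,r1
H=np.array([475.5,124.7,51.]);HY=14.8;ST=np.array([498.5,-127.3,63.]);SY=-22.3
E
python3 - <<'E'
from h import *
g,r=now();print(g)
g,r=plan(g,r,H+[0,0,120],tool(HY,-45),8)
E
```

```text
[229.01048319 554.39730612 249.33232448]
-0.353 -0.301 0.106 0.043 -0.087 0.104 -1 ;
-0.379 -0.241 0.168 0.043 -0.087 0.104 -1 ;
-0.393 -0.175 0.228 0.043 -0.087 0.104 -1 ;
-0.394 -0.106 0.286 0.043 -0.087 0.104 -1 ;
-0.383 -0.035 0.341 0.043 -0.087 0.104 -1 ;
-0.358 0.037 0.391 0.043 -0.087 0.104 -1 ;
-0.322 0.107 0.434 0.043 -0.087 0.104 -1 ;
-0.275 0.175 0.471 0.043 -0.087 0.104 -1 ;
max per row: mm 57.2 deg 8.5
```

```bash
python3 -m jog '-0.353 -0.301 0.106 0.043 -0.087 0.104 -1; -0.379 -0.241 0.168 0.043 -0.087 0.104 -1; -0.393 -0.175 0.228 0.043 -0.087 0.104 -1; -0.394 -0.106 0.286 0.043 -0.087 0.104 -1'
python3 -m jog '-0.383 -0.035 0.341 0.043 -0.087 0.104 -1; -0.358 0.037 0.391 0.043 -0.087 0.104 -1; -0.322 0.107 0.434 0.043 -0.087 0.104 -1; -0.275 0.175 0.471 0.043 -0.087 0.104 -1; 0 0 0 0 0 0 -1'
python3 - <<'E'
from h import *
s=sense();print(s["time"],np.round(s["joint_pos"],1))
g,r=now();print(g,H,(r.inv()*tool(HY,-45)).as_rotvec(degrees=True))
u=tool(HY,-45).as_matrix()[:,2]
plan(g,r,H-40*u,tool(HY,-45),3)
E
```

```text
time: 0.8
tool_pos: [323.7, 392.0, 353.1]
tcp_rot: [-174.3, 22.6, 133.2]
ft_force: [0.1, 0.2, -0.7]
finger_gap: 85.1
grip_force: 0.0
time: 1.42
tool_pos: [448.4, 228.1, 278.6]
tcp_rot: [-179.8, 45.2, 104.7]
ft_force: [-0.3, -0.3, -0.3]
finger_gap: 85.4
grip_force: 0.0
1.425 [ 35.6   9.2 103.3 -41.4  88.1  30.3]
[475.70860815 121.57095794 169.39832986] [475.5 124.7  51. ] [-0.28894709  0.19363078 -0.06597635]
0.285 -0.000 0.138 -0.002 0.001 -0.000 -1 ;
0.285 -0.000 0.138 -0.002 0.001 -0.000 -1 ;
0.285 -0.000 0.138 -0.002 0.001 -0.000 -1 ;
max per row: mm 31.6 deg 0.1
```

```bash
python3 -m jog '0.285 0 0.138 -0.002 0.001 0 -1; 0.285 0 0.138 -0.002 0.001 0 -1; 0.285 0 0.138 -0.002 0.001 0 -1; 0 0 0.25 0 0 0 -1; 0 0 0.2 0 0 0 -1'
python3 -m jog '0 0 0 0 0 0 -1; 0 0 0 0 0 0 -1'
python3 - <<'E'
from h import *
g,r=now();print(g,H+5*tool(HY,-45).as_matrix()[:,2],(r.inv()*tool(HY,-45)).as_rotvec(degrees=True))
T=snapshot("top");S=snapshot("side")
a=draw(T,[],(195,175,285,250),4.4,"");b=draw(S,[],(195,120,275,215),5,"")
o=np.zeros((480,800,3),np.uint8);o[:330,:396]=a;o[:475,400:]=b;cv2.imwrite("pics/g1.png",o)
E
```

```text
time: 2.05
tool_pos: [448.1, 230.8, 159.0]
tcp_rot: [179.6, 44.8, 104.9]
ft_force: [0.9, 0.2, 0.2]
finger_gap: 85.5
grip_force: 0.0
time: 2.3
tool_pos: [448.6, 230.9, 160.4]
tcp_rot: [179.5, 44.8, 104.7]
ft_force: [0.3, 0.1, -0.3]
finger_gap: 85.4
grip_force: 0.0
[477.74967651 125.64066265  50.3985142 ] [476.40313714 121.28176313  47.46446609] [ 0.46466148 -0.19057938 -0.07332136]
```

View pics/g1.png

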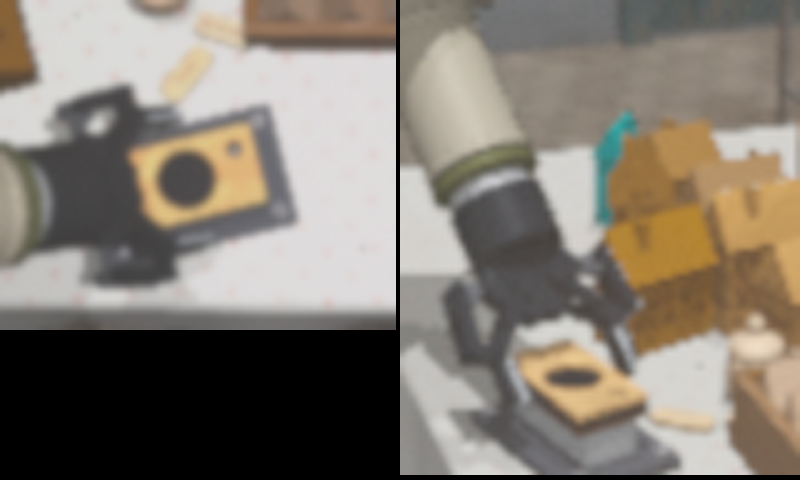

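The picture shows the fingers straddling the plate (side crop around (570,375)), with nothing touched. I'll go 5 mm further along the approach, shift 2 mm across, and close lightly.

```bash
python3 -m jog '0 -0.02 0.05 0 0 0 -1; 0 0 0 0 0 0 0; 0 0 0 0 0 0 0.2; 0 0 0 0 0 0 0.3' 20
python3 -m jog '0 0 0 0 0 0 0.5; 0 0 0 0 0 0 0.5;0 0 0 0 0 0 0.5' 20
python3 -c "
from h import *
s=sense();print(s['ft_force'],s['wrist_torque'],now(s)[0],s['tcp_rot'])"
```

```text
time: 2.9
tool_pos: [447.3, 226.7, 156.0]
tcp_rot: [179.6, 44.8, 104.8]
ft_force: [-0.0, 1.0, 0.9]
finger_gap: 59.4
grip_force: 21.9
time: 3.28
tool_pos: [447.3, 226.7, 155.9]
tcp_rot: [179.6, 44.8, 104.8]
ft_force: [-1.3, 1.1, 0.8]
finger_gap: 60.2
grip_force: 21.9
[-1.33722397  1.13024572  0.8286781 ] [ 0.32140075  0.20878602 -0.01809575] [476.2990553  121.31327966  46.01969198] [179.56391095  44.84040842 104.78304976]
```

```bash
python3 -m jog '0 0 0 0 0 0 1; -0.1 0 -0.1 0 0 0 1; -0.2 0 -0.2 0 0 0 1; -0.3 0 -0.3 0 0 0 1; -0.3 0 -0.3 0 0 0 1' 60
python3 -m jog '0 0 0 0 0 0 1'
python3 - <<'E'
from h import *
s=sense();print(s["ft_force"],s["wrist_torque"]);g,r=now(s);print(g)
g1=np.array([498.5,-127.3,120.]);  # above the stand; grasp-point offset handled after
print("rows");plan(g,r,g1,tool(SY,45),10,1)
E
```

```text
time: 3.9
tool_pos: [446.3, 225.7, 284.2]
tcp_rot: [179.7, 44.9, 104.8]
ft_force: [1.4, 0.1, -1.1]
finger_gap: 59.4
grip_force: 66.3
time: 4.03
tool_pos: [447.8, 226.7, 287.3]
tcp_rot: [179.0, 44.7, 104.4]
ft_force: [0.6, 0.3, -1.0]
finger_gap: 59.5
grip_force: 66.5
[ 0.55389014  0.30709083 -0.96384641] [0.48061061 0.12268049 0.05150857]
[477.4725867  121.68705867 177.19486403]
rows
-0.367 -0.052 0.231 0.001 0.143 0.069 1 ;
-0.400 -0.041 0.208 0.001 0.143 0.069 1 ;
-0.428 -0.027 0.181 0.001 0.143 0.069 1 ;
-0.451 -0.012 0.149 0.001 0.143 0.069 1 ;
-0.469 0.005 0.115 0.001 0.143 0.069 1 ;
-0.479 0.022 0.078 0.001 0.143 0.069 1 ;
-0.483 0.040 0.041 0.001 0.143 0.069 1 ;
-0.479 0.058 0.003 0.001 0.143 0.069 1 ;
-0.469 0.076 -0.033 0.001 0.143 0.069 1 ;
-0.452 0.092 -0.068 0.001 0.143 0.069 1 ;
max per row: mm 46.7 deg 9.5
```

```bash
cat >> h.py <<'E'
tg=np.array([447.3,226.7,155.9]); rg=tool(HY,-45)
C1=rg.inv().apply(H-tg); C1[1]=0   # plate centre in the tool frame, first grip
def gfor(P,r,C=C1): return P-r.apply(C)+155*r.as_matrix()[:,2]
E
python3 - <<'E'
from h import *
print(C1); g,r=now()
r1=tool(SY,45); plan(g,r,gfor(ST+[0,0,40],r1),r1,10,1)
E
```

```text
[ -0.65022429   0.         149.00122698]
-0.349 -0.049 0.243 0.001 0.143 0.069 1 ;
-0.384 -0.039 0.223 0.001 0.143 0.069 1 ;
-0.415 -0.027 0.197 0.001 0.143 0.069 1 ;
-0.441 -0.012 0.168 0.001 0.143 0.069 1 ;
-0.461 0.004 0.135 0.001 0.143 0.069 1 ;
-0.475 0.021 0.099 0.001 0.143 0.069 1 ;
-0.482 0.039 0.062 0.001 0.143 0.069 1 ;
-0.481 0.057 0.025 0.001 0.143 0.069 1 ;
-0.475 0.075 -0.013 0.001 0.143 0.069 1 ;
-0.461 0.092 -0.048 0.001 0.143 0.069 1 ;
max per row: mm 47.2 deg 9.5
```

```bash
python3 -m jog '-0.349 -0.049 0.243 0.001 0.143 0.069 1; -0.384 -0.039 0.223 0.001 0.143 0.069 1; -0.415 -0.027 0.197 0.001 0.143 0.069 1; -0.441 -0.012 0.168 0.001 0.143 0.069 1; -0.461 0.004 0.135 0.001 0.143 0.069 1'
python3 -m jog '-0.475 0.021 0.099 0.001 0.143 0.069 1; -0.482 0.039 0.062 0.001 0.143 0.069 1; -0.481 0.057 0.025 0.001 0.143 0.069 1; -0.475 0.075 -0.013 0.001 0.143 0.069 1; -0.461 0.092 -0.048 0.001 0.143 0.069 1'
python3 -m jog '0 0 0 0 0 0 1; 0 0 0 0 0 0 1'
python3 - <<'E'
from h import *
s=sense();g,r=now(s);print(s["ft_force"],np.round(s["joint_pos"],1));r1=tool(SY,45)
print("plate centre est",r.apply(C1)+s["tool_pos"],(r.inv()*r1).as_rotvec(degrees=True))
print("fix");plan(g,r,gfor(ST+[0,0,40],r1),r1,1,1)
print("down");plan(gfor(ST+[0,0,40],r1),r1,gfor(ST+[0,0,5],r1),r1,3,1)
S=snapshot("side");T=snapshot("top")
P=[(box(ST[:2],SY,80,76,28),(255,0,0)),(box(ST[:2],SY,80,29,28),(0,255,0))]
a=draw(T,P,(285,165,365,240),5,"");b=draw(S,P,(225,170,305,260),5,"")
o=np.zeros((480,800,3),np.uint8);o[:375,:400]=a;o[:450,400:]=b;cv2.imwrite("pics/st1.png",o)
E
```

```text
time: 4.65
tool_pos: [465.5, -1.6, 287.9]
tcp_rot: [172.1, -0.1, 86.2]
ft_force: [-0.5, -0.4, -2.4]
finger_gap: 59.4
grip_force: 66.3
time: 5.28
tool_pos: [456.6, -227.3, 206.0]
tcp_rot: [-179.7, -44.8, 67.2]
ft_force: [0.4, 0.9, -1.6]
finger_gap: 59.4
grip_force: 66.3
time: 5.52
tool_pos: [456.8, -225.2, 206.1]
tcp_rot: [-179.6, -44.5, 67.4]
ft_force: [0.4, 0.1, -2.2]
finger_gap: 59.2
grip_force: 66.4
[ 0.4091586   0.0519296  -2.23909568] [-46.2  13.8 106.7  40.1  83.3 -37.2]
plate centre est [ 495.99724166 -128.90502619   99.29182569] [-0.11281106  0.53270637 -0.241511  ]
fix
0.030 0.014 -0.009 -0.002 0.009 -0.004 1 ;
max per row: mm 3.4 deg 0.6
down
-0.082 0.000 0.082 0.000 0.000 0.000 1 ;
-0.082 0.000 0.082 0.000 0.000 0.000 1 ;
-0.082 0.000 0.082 0.000 0.000 0.000 1 ;
max per row: mm 11.7 deg 0.0
```

View pics/st1.png

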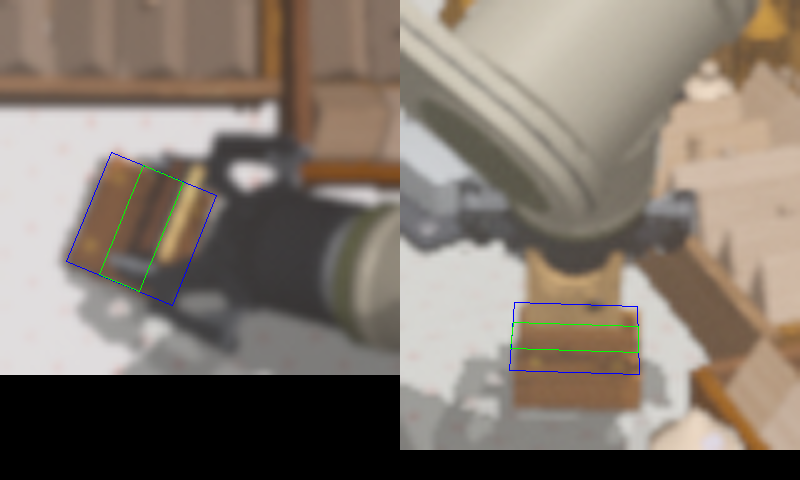

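The view shows the plate on end above the stand: pale face at (180,215) in the left half, and lined up with the groove at (575,335) in the right half. I'll correct the small offset and go down.

```bash
python3 -m jog '0.030 0.014 -0.009 -0.002 0.009 -0.004 1; -0.082 0 0.082 0 0 0 1; -0.082 0 0.082 0 0 0 1; -0.07 0 0.07 0 0 0 1; 0 0 0 0 0 0 1'
python3 - <<'E'
from h import *
s=sense();g,r=now(s);print(s["ft_force"],s["wrist_torque"]);r1=tool(SY,45)
print("plate centre est",r.apply(C1)+s["tool_pos"],(r.inv()*r1).as_rotvec(degrees=True))
E
```

```text
time: 6.25
tool_pos: [458.7, -224.2, 175.1]
tcp_rot: [-180.0, -45.1, 67.7]
ft_force: [0.0, -0.1, -1.1]
finger_gap: 59.5
grip_force: 66.4
[ 0.00805327 -0.14999625 -1.0727255 ] [-0.40303304  0.14433899 -0.02500426]
plate centre est [ 498.45313546 -126.9434163    69.41215694] [-0.03221995 -0.08143397 -0.01400309]
```

```bash
python3 -m jog '-0.014 0 0.014 0 0 0 1; -0.014 0 0.014 0 0 0 1; 0 0 0 0 0 0 1'
python3 -m jog '-0.007 0 0.007 0 0 0 1; 0 0 0 0 0 0 1'; python3 -m jog '-0.007 0 0.007 0 0 0 1; 0 0 0 0 0 0 1'
python3 - <<'E'
from h import *
s=sense();r=now(s)[1];print(s["ft_force"],"plate centre est",r.apply(C1)+s["tool_pos"])
E
```

```text
time: 6.62
tool_pos: [459.2, -224.7, 172.6]
tcp_rot: [179.8, -45.0, 67.8]
ft_force: [-1.1, -0.3, -1.2]
finger_gap: 59.2
grip_force: 66.4
time: 6.88
tool_pos: [459.2, -224.7, 171.6]
tcp_rot: [179.8, -45.0, 67.8]
ft_force: [0.1, 0.3, -1.4]
finger_gap: 59.3
grip_force: 66.4
time: 7.12
tool_pos: [459.2, -224.7, 170.5]
tcp_rot: [179.9, -45.0, 67.8]
ft_force: [0.7, -0.1, -0.6]
finger_gap: 59.1
grip_force: 66.4
[ 0.72230354 -0.07489205 -0.60286325] plate centre est [ 499.14562213 -127.60806811   64.7556531 ]
```

```bash
for i in 1; do python3 -m jog '-0.007 0 0.007 0 0 0 1; 0 0 0 0 0 0 1'; python3 -m jog '-0.007 0 0.007 0 0 0 1; 0 0 0 0 0 0 1'; python3 -m jog '-0.007 0 0.007 0 0 0 1; 0 0 0 0 0 0 1'; done
python3 - <<'E'
from h import *
s=sense();r=now(s)[1];print(s["ft_force"],"plate centre est",r.apply(C1)+s["tool_pos"])
E
```

```text
time: 7.38
tool_pos: [459.2, -224.6, 169.5]
tcp_rot: [179.9, -45.0, 67.8]
ft_force: [0.8, 0.4, -0.4]
finger_gap: 59.4
grip_force: 66.4
time: 7.62
tool_pos: [459.3, -224.8, 169.0]
tcp_rot: [179.8, -45.1, 67.9]
ft_force: [-1.8, -0.7, 3.6]
finger_gap: 59.3
grip_force: 66.9
time: 7.88
tool_pos: [459.3, -224.9, 168.9]
tcp_rot: [179.8, -45.1, 67.9]
ft_force: [-6.5, -0.7, 13.3]
finger_gap: 59.5
grip_force: 67.9
[-6.53844293 -0.7445187  13.27053099] plate centre est [ 499.3280952  -127.67529386   63.28165175]
```

Contact came at an estimated plate centre of 63.3 mm against the expected 63, so the grip offset is good to 0.3 mm. I'll ease off and release.

```bash
python3 -m jog '0.01 0 -0.01 0 0 0 1; 0 0 0 0 0 0 1'
python3 -m jog '0 0 0 0 0 0 0; 0 0 0 0 0 0 0; 0 0 0 0 0 0 -0.5; 0 0 0 0 0 0 -1; 0 0 0 0 0 0 -1' 20
python3 - <<'E'
from h import *
s=sense();g,r=now(s);print(s["ft_force"],s["tool_pos"])
r0=tool(SY,0);r2=tool(SY,-45); B=g-45*r.as_matrix()[:,2]
C=ST+[0,0,105]; D=gfor(ST,r2)-45*r2.as_matrix()[:,2]
print("up");plan(B,r,C,r0,5);print("over");plan(C,r0,D,r2,5);print(B,C,D)
E
```

```text
time: 8.12
tool_pos: [459.3, -224.8, 169.1]
tcp_rot: [179.8, -45.0, 67.8]
ft_force: [-1.1, -2.4, 1.5]
finger_gap: 59.2
grip_force: 66.6
time: 8.75
tool_pos: [459.2, -224.6, 168.9]
tcp_rot: [179.9, -45.0, 67.8]
ft_force: [1.2, -0.6, 0.1]
finger_gap: 85.2
grip_force: 0.0
[ 1.18095834 -0.63390883  0.14814695] [ 459.18345862 -224.58045055  168.92489212]
up
0.390 -0.001 -0.051 0.000 -0.150 0.000 -1 ;
0.377 -0.001 -0.073 0.000 -0.150 0.000 -1 ;
0.361 -0.001 -0.093 0.000 -0.150 0.000 -1 ;
0.342 -0.001 -0.110 0.000 -0.150 0.000 -1 ;
0.320 -0.001 -0.124 0.000 -0.150 0.000 -1 ;
max per row: mm 34.3 deg 9.0
over
0.299 -0.000 0.175 0.000 -0.150 0.000 -1 ;
0.322 0.000 0.164 0.000 -0.150 0.000 -1 ;
0.344 0.000 0.150 0.000 -0.150 0.000 -1 ;
0.363 -0.000 0.132 0.000 -0.150 0.000 -1 ;
0.379 0.000 0.112 0.000 -0.150 0.000 -1 ;
max per row: mm 39.6 deg 9.0
[ 488.82053683 -152.61598519   91.18970498] [ 498.5 -127.3  168. ] [ 509.13911973 -101.35914563   90.11825407]
```

```bash
python3 -m jog '0 0 -0.25 0 0 0 -1; 0 0 -0.2 0 0 0 -1; 0.39 0 -0.051 0 -0.15 0 -1; 0.377 0 -0.073 0 -0.15 0 -1; 0.361 0 -0.093 0 -0.15 0 -1'
python3 -m jog '0.342 0 -0.11 0 -0.15 0 -1; 0.32 0 -0.124 0 -0.15 0 -1; 0.299 0 0.175 0 -0.15 0 -1; 0.322 0 0.164 0 -0.15 0 -1; 0.344 0 0.15 0 -0.15 0 -1'
python3 -m jog '0.363 0 0.132 0 -0.15 0 -1; 0.379 0 0.112 0 -0.15 0 -1; 0 0 0 0 0 0 -1'
python3 - <<'E'
from h import *
s=sense();g,r=now(s);r2=tool(SY,-45);D=gfor(ST,r2)-45*r2.as_matrix()[:,2]
print(np.round(s["joint_pos"],1),g,D);plan(g,r,D,r2,1)
c=np.array([0,0,1.])
for n in("side","top"):
    d=snapshot(n);h=hsv(d)
    cv2.imwrite(f"pics/{n}2.png",d["img"][:,:,::-1])
S=snapshot("side");T=snapshot("top")
u=np.array([np.cos(np.radians(SY)),np.sin(np.radians(SY)),0]);p=np.array([-u[1],u[0],0]);B=ST+[.8,-.3,0]
def slab(n): return [(np.array([B+n*p*9+a*u*30+np.array([0,0,b*55]) for a,b in((1,1),(1,-1),(-1,-1),(-1,1))]),col) for n,col in((n,(0,0,255)),(-n,(0,255,0)))]
a=draw(T,slab(1),(285,165,365,240),5,"");b=draw(S,slab(1),(225,170,305,260),5,"")
o=np.zeros((480,800,3),np.uint8);o[:375,:400]=a;o[:450,400:]=b;cv2.imwrite("pics/st2.png",o)
E
```

```text
time: 9.38
tool_pos: [476.7, -182.0, 286.7]
tcp_rot: [179.7, -17.7, 67.7]
ft_force: [-0.0, 0.0, -0.0]
finger_gap: 85.4
grip_force: 0.0
time: 10.0
tool_pos: [532.8, -45.9, 260.5]
tcp_rot: [179.6, 27.2, 67.5]
ft_force: [0.2, -0.2, -0.5]
finger_gap: 85.4
grip_force: 0.0
time: 10.38
tool_pos: [549.4, 1.5, 194.3]
tcp_rot: [-179.4, 45.3, 68.3]
ft_force: [-0.4, -0.2, -0.5]
finger_gap: 85.4
grip_force: 0.0
[  7.2  25.5  93.6 -38.1  88.1  39.9] [ 507.05938571 -100.12568111   85.1916966 ] [ 509.13911973 -101.35914563   90.11825407]
-0.045 0.018 -0.032 -0.003 0.004 0.007 -1 ;
max per row: mm 5.8 deg 0.5
```

View pics/st2.png

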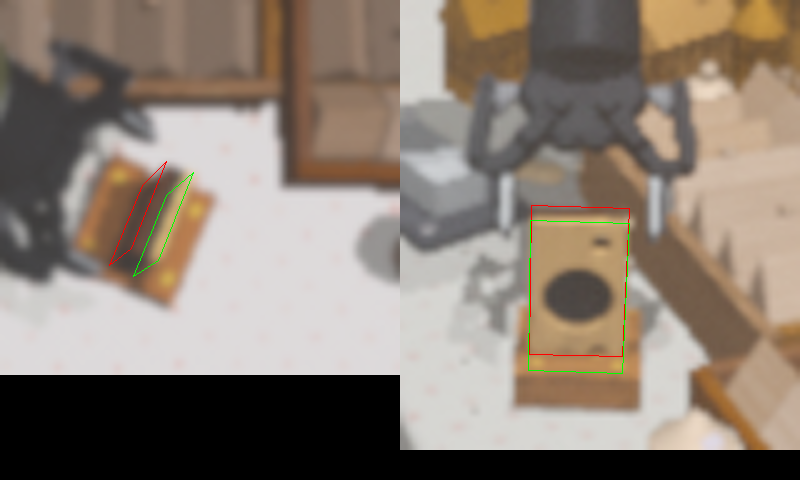

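The plate stands upright in the groove: its face runs from (530,221) to (625,372) and matches the predicted outline to within 1 px. I'll take the second grip now.

```bash
python3 -m jog '-0.045 0.018 -0.032 -0.003 0.004 0.007 -1; 0 0 0 0 0 0 -1;0 0 0.2 0 0 0 -1; 0 0 0.2 0 0 0 -1; 0 0 0 0 0 0 -1'
python3 - <<'E'
from h import *
g,r=now();r2=tool(SY,-45);print(sense()["ft_force"]);plan(g,r,gfor(np.array([499.3,-127.7,63]),r2),r2,1)
E
```

```text
time: 11.2
tool_pos: [540.1, -29.1, 174.5]
tcp_rot: [179.6, 44.8, 67.2]
ft_force: [-0.5, -0.3, -0.0]
finger_gap: 85.3
grip_force: 0.0
[-0.50641301 -0.25353771 -0.04763617]
0.040 -0.003 0.053 0.000 -0.003 -0.006 -1 ;
max per row: mm 6.6 deg 0.4
```

```bash
python3 -m jog '0.04 -0.003 0.053 0 -0.003 -0.006 -1; 0 0 0 0 0 0 -1; 0 0 0 0 0 0 0; 0 0 0 0 0 0 0.2; 0 0 0 0 0 0 0.5' 20
python3 -m jog '0 0 0 0 0 0 0.5; 0 0 0 0 0 0 0.5; 0 0 0 0 0 0 0.5' 20
python3 -m jog '0 0 0 0 0 0 1; 0 0 0 0 0 0 1' 60
python3 - <<'E'
from h import *
s=sense();g,r=now(s);r2=tool(SY,-45);print(s["ft_force"],s["tool_pos"],(r.inv()*r2).as_rotvec(degrees=True))
C2=r.inv().apply(np.array([499.3,-127.7,63])-s["tool_pos"]);print("C2",C2)
S=snapshot("side");h=hsv(S)
y=((h[...,0]>8)&(h[...,0]<30)&(h[...,1]>60)).astype(np.uint8)
g1=np.r_[g[:2],190];print("lift");plan(g,r,g1,r2,4,1)
E
```

```text
time: 11.82
tool_pos: [541.7, -28.2, 170.9]
tcp_rot: [179.6, 44.9, 67.5]
ft_force: [-0.3, 1.6, 2.6]
finger_gap: 59.9
grip_force: 23.5
time: 12.2
tool_pos: [541.7, -28.3, 170.9]
tcp_rot: [179.5, 44.9, 67.5]
ft_force: [0.3, 4.2, 5.8]
finger_gap: 59.9
grip_force: 23.9
time: 12.45
tool_pos: [541.7, -28.1, 171.0]
tcp_rot: [179.5, 44.9, 67.5]
ft_force: [0.1, 5.1, 6.2]
finger_gap: 59.5
grip_force: 62.8
[0.05441861 5.10062721 6.20768452] [541.74808271 -28.14232794 171.01473038] [ 0.30465071 -0.11395728 -0.15916066]
C2 [ -0.45375925  -2.30774513 152.88956859]
lift
-0.226 0.004 -0.228 0.001 -0.000 -0.001 1 ;
-0.227 0.003 -0.228 0.001 -0.000 -0.001 1 ;
-0.227 0.003 -0.228 0.001 -0.000 -0.001 1 ;
-0.227 0.003 -0.228 0.001 -0.000 -0.001 1 ;
max per row: mm 32.1 deg 0.1
```

```bash
python3 -m jog '-0.1 0 -0.1 0 0 0 1; -0.2 0 -0.2 0 0 0 1; -0.3 0 -0.3 0 0 0 1; -0.3 0 -0.3 0 0 0 1; 0 0 0 0 0 0 1' 60
cat >> h.py <<'E'
ra=R.from_euler("xyz",[179.56,44.84,104.78],degrees=True); ga=tg+155*ra.as_matrix()[:,2]
py=np.array([-np.sin(np.radians(HY)),np.cos(np.radians(HY)),0])
H0=np.array([475.5,124.7,51])-.3*py; HT=H0-ra.as_matrix()[:,1]*((H0-ga)@ra.as_matrix()[:,1])
C2=np.array([-.45,0,152.9])
E
python3 - <<'E'
from h import *
print("HT",HT)
s=sense();g,r=now(s);r3=tool(HY,45);print(s["ft_force"],r.apply(C2)+s["tool_pos"])
plan(g,r,gfor(HT+[0,0,60],r3,C2),r3,10,1)
E
```

```text
time: 13.12
tool_pos: [542.1, -28.7, 302.0]
tcp_rot: [179.1, 44.8, 67.1]
ft_force: [-0.4, -0.4, -1.7]
finger_gap: 59.2
grip_force: 64.5
HT [475.4799692  124.38388852  50.99945483]
[-0.4410171  -0.39594753 -1.70916309] [ 502.4029232  -129.14538367  193.75802337]
-0.015 -0.112 -0.085 0.001 0.144 -0.068 1 ;
0.006 -0.096 -0.050 0.001 0.144 -0.068 1 ;
0.021 -0.078 -0.013 0.001 0.144 -0.068 1 ;
0.028 -0.060 0.026 0.001 0.144 -0.068 1 ;
0.028 -0.041 0.066 0.001 0.144 -0.068 1 ;
0.021 -0.023 0.105 0.001 0.144 -0.068 1 ;
0.007 -0.005 0.142 0.001 0.144 -0.068 1 ;
-0.014 0.012 0.177 0.001 0.144 -0.068 1 ;
-0.042 0.027 0.208 0.001 0.144 -0.068 1 ;
-0.074 0.040 0.235 0.001 0.144 -0.068 1 ;
max per row: mm 24.9 deg 9.6
```

```bash
python3 -m jog '-0.015 -0.112 -0.085 0.001 0.144 -0.068 1; 0.006 -0.096 -0.05 0.001 0.144 -0.068 1; 0.021 -0.078 -0.013 0.001 0.144 -0.068 1; 0.028 -0.06 0.026 0.001 0.144 -0.068 1; 0.028 -0.041 0.066 0.001 0.144 -0.068 1'
python3 -m jog '0.021 -0.023 0.105 0.001 0.144 -0.068 1; 0.007 -0.005 0.142 0.001 0.144 -0.068 1; -0.014 0.012 0.177 0.001 0.144 -0.068 1; -0.042 0.027 0.208 0.001 0.144 -0.068 1; -0.074 0.04 0.235 0.001 0.144 -0.068 1'
python3 -m jog '0 0 0 0 0 0 1; 0 0 0 0 0 0 1'
python3 - <<'E'
from h import *
s=sense();g,r=now(s);r3=tool(HY,45);print(s["ft_force"],np.round(s["joint_pos"],1));P=r.apply(C2)+s["tool_pos"]
print(P,HT,(r.inv()*r3).as_rotvec(degrees=True));plan(g,r,gfor(HT+[0,0,60],r3,C2),r3,1,1)
T=snapshot("top");S=snapshot("side")
po=[(box(P[:2],HY,60,110,P[2]+9),(0,0,255)),(box(P[:2],HY,60,110,P[2]-9),(0,255,0))]
a=draw(T,po,(195,175,285,250),4.4,"");b=draw(S,po,(195,120,275,215),5,"")
o=np.zeros((480,800,3),np.uint8);o[:330,:396]=a;o[:475,400:]=b;cv2.imwrite("pics/g2.png",o)
E
```

```text
time: 13.75
tool_pos: [506.6, -3.2, 299.8]
tcp_rot: [-172.3, -0.2, 86.2]
ft_force: [-0.4, 0.2, -1.5]
finger_gap: 58.9
grip_force: 64.6
time: 14.38
tool_pos: [501.1, 20.0, 214.1]
tcp_rot: [-179.7, -45.1, 104.4]
ft_force: [-0.9, 0.4, -2.2]
finger_gap: 58.8
grip_force: 64.6
time: 14.62
tool_pos: [501.5, 20.0, 215.4]
tcp_rot: [-179.4, -44.7, 104.2]
ft_force: [-0.3, -1.1, -1.2]
finger_gap: 58.9
grip_force: 64.7
[-0.26302197 -1.06018129 -1.16405136] [-17.   14.5 104.7  36.6  88.7 -41.6]
[473.7699134  123.55143527 106.41746666] [475.4799692  124.38388852  50.99945483] [-0.14673112  0.29981946 -0.43286458]
0.027 0.014 -0.030 -0.002 0.005 -0.007 1 ;
max per row: mm 4.3 deg 0.5
```

View pics/g2.png

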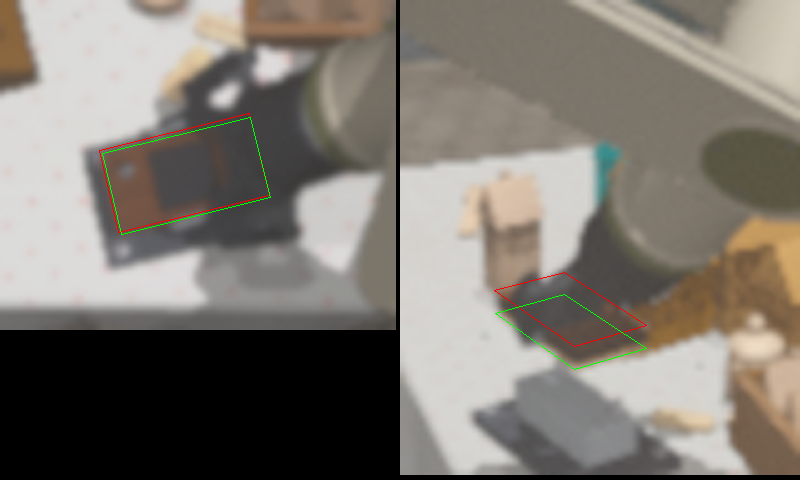

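The plate is over the holder with its dark face and square pocket up: pocket at (185,180) in the left half, pale lower edge at (610,358) on the right. I have one picture left, so I'll check the tilt numerically along the silhouette.

```bash
python3 - <<'E'
from h import *
s=sense();r=now(s)[1];P=r.apply(C2)+s["tool_pos"];S=snapshot("side");v=S["img"].max(2).astype(int)
q=proj(S,box(P[:2],HY,60,110,P[2]-9)); t=proj(S,box(P[:2],HY,60,110,P[2]+9)); print(np.round(q,1).tolist(),np.round(t,1).tolist())
for n in range(172,198): print(n,*v[n,208:248])
E
```

```text
[[227.7, 178.0], [243.9, 188.8], [229.6, 193.0], [213.8, 181.8]] [[227.6, 173.7], [243.9, 184.2], [229.5, 188.4], [213.7, 177.3]]
172 213 214 210 187 152 147 156 167 170 167 169 170 167 165 170 195 211 212 210 199 169 121 83 77 76 75 77 76 74 76 77 76 77 81 86 90 94 97 106 112
173 214 213 211 189 156 149 157 166 170 168 169 167 159 152 160 193 210 204 190 161 114 88 78 75 75 77 77 78 77 78 77 76 78 76 77 83 86 91 95 97
174 213 213 211 193 160 150 156 165 167 167 167 156 134 116 139 187 201 176 133 104 93 85 80 76 78 76 78 78 77 76 77 76 77 77 77 78 80 83 84 88
175 214 214 212 190 155 146 155 164 166 165 154 127 98 89 111 163 170 132 103 100 98 89 83 78 76 77 76 76 77 78 77 75 76 74 76 78 76 77 78 78
176 214 214 212 191 155 146 153 160 162 155 129 94 86 92 98 118 121 106 101 101 96 88 81 78 78 78 76 78 76 76 76 76 78 78 78 78 75 75 74 76
177 214 212 208 195 170 153 149 153 151 135 105 84 89 99 103 101 102 100 97 93 87 81 78 79 78 77 77 78 76 76 77 78 78 76 77 76 75 75 76 80
178 213 207 199 196 187 167 144 133 130 111 87 86 91 95 97 95 92 90 89 84 78 79 77 77 77 76 78 79 79 77 77 77 75
[... 2182 characters left out ...]
 213 213 212 212 212 213 213 214 214 214 214
194 214 213 214 214 213 213 213 213 213 212 207 201 197 188 175 161 151 139 136 137 146 169 190 203 210 211 212 213 213 214 214 214 213 213 214 213 213 214 214 214
195 213 213 214 214 214 214 214 214 213 204 184 165 153 139 134 137 141 138 132 130 130 141 168 191 205 211 212 213 213 214 213 214 214 214 213 214 214 214 214 213
196 213 213 213 213 214 214 213 214 212 192 153 135 131 128 128 128 129 134 135 128 128 129 134 157 182 198 207 211 213 213 213 213 213 214 214 213 214 214 214 214
197 213 213 213 214 214 214 213 213 211 189 148 131 129 129 127 127 127 128 128 128 127 127 127 131 145 164 186 205 212 212 213 214 213 213 214 213 214 214 214 214
```

The tilt is under about 1.5°. I'll correct the pose and go down to just above the pins.

```bash
python3 -m jog '0.027 0.014 -0.03 -0.002 0.005 -0.007 1; -0.1 0 0.1 0 0 0 1; -0.1 0 0.1 0 0 0 1; -0.08 0 0.08 0 0 0 1; 0 0 0 0 0 0 1'
python3 -m jog '0 0 0 0 0 0 1'
python3 - <<'E'
from h import *
import time
r3=tool(HY,45)
s=sense();g,r=now(s);P=r.apply(C2)+s["tool_pos"];print(s["ft_force"],P,(r.inv()*r3).as_rotvec(degrees=True))
plan(g,r,gfor(HT+[0,0,17],r3,C2),r3,1,1)
E
```

```text
time: 15.4
tool_pos: [502.2, 20.8, 178.1]
tcp_rot: [-179.9, -45.3, 104.8]
ft_force: [-0.5, 0.4, -0.3]
finger_gap: 59.2
grip_force: 64.7
time: 15.52
tool_pos: [503.1, 20.6, 179.7]
tcp_rot: [179.9, -45.2, 104.9]
ft_force: [-0.5, 0.1, -1.0]
finger_gap: 59.1
grip_force: 64.7
[-0.47054771  0.14634787 -0.95390741] [475.43826041 125.18332045  71.66472209] [ 0.00267625 -0.19915238  0.10509819]
-0.026 -0.002 0.020 0.000 -0.003 0.002 1 ;
max per row: mm 3.3 deg 0.2
```

```bash
python3 -m jog '-0.026 -0.002 0.02 0 -0.003 0.002 1; -0.014 0 0.014 0 0 0 1; -0.014 0 0.014 0 0 0 1; 0 0 0 0 0 0 1'
python3 -m jog '-0.014 0 0.014 0 0 0 1; -0.014 0 0.014 0 0 0 1; 0 0 0 0 0 0 1'
python3 - <<'E'
from h import *
r3=tool(HY,45)
s=sense();g,r=now(s);P=r.apply(C2)+s["tool_pos"];print(s["ft_force"],s["wrist_torque"],P,(r.inv()*r3).as_rotvec(degrees=True))
E
```

```text
time: 16.02
tool_pos: [502.8, 20.2, 172.5]
tcp_rot: [-180.0, -45.0, 104.8]
ft_force: [0.1, -0.9, -1.3]
finger_gap: 58.8
grip_force: 64.7
time: 16.4
tool_pos: [502.9, 20.2, 168.4]
tcp_rot: [-180.0, -45.0, 104.8]
ft_force: [0.8, -1.0, -2.3]
finger_gap: 59.1
grip_force: 64.7
[ 0.8131354  -0.95120105 -2.25661863] [-0.43725325 -0.14445649 -0.07567313] [475.34112152 124.42976737  60.01838998] [ 0.0056153  -0.0093226  -0.01260345]
```

```bash
python3 -m jog '-0.014 0 0.014 0 0 0 1; 0 0 0 0 0 0 1'
python3 -m jog '-0.014 0 0.014 0 0 0 1; 0 0 0 0 0 0 1'
python3 -m jog '-0.014 0 0.014 0 0 0 1; 0 0 0 0 0 0 1'
python3 - <<'E'
from h import *
r3=tool(HY,45)
s=sense();g,r=now(s);P=r.apply(C2)+s["tool_pos"];print(s["ft_force"],s["wrist_torque"],P,(r.inv()*r3).as_rotvec(degrees=True))
E
```

```text
time: 16.65
tool_pos: [502.9, 20.2, 166.5]
tcp_rot: [180.0, -45.0, 104.8]
ft_force: [-0.0, 0.1, -1.1]
finger_gap: 58.8
grip_force: 64.7
time: 16.9
tool_pos: [503.0, 20.2, 164.6]
tcp_rot: [180.0, -45.0, 104.8]
ft_force: [1.4, 0.6, -1.2]
finger_gap: 59.3
grip_force: 64.8
time: 17.15
tool_pos: [503.0, 20.2, 162.6]
tcp_rot: [180.0, -45.0, 104.8]
ft_force: [2.0, 1.3, -1.2]
finger_gap: 59.3
grip_force: 64.8
[ 2.00298615  1.29129096 -1.21926393] [-0.41156851 -0.24004107 -0.22346439] [475.49562544 124.41222828  54.17870863] [ 0.02033883 -0.0029395  -0.00160662]
```

```bash
python3 -m jog '-0.01 0 0.01 0 0 0 1; 0 0 0 0 0 0 1'
python3 -m jog '-0.007 0 0.007 0 0 0 1; 0 0 0 0 0 0 1'
python3 -m jog '-0.007 0 0.007 0 0 0 1; 0 0 0 0 0 0 1'
python3 - <<'E'
from h import *
s=sense();g,r=now(s);P=r.apply(C2)+s["tool_pos"];print(s["ft_force"],s["wrist_torque"],P)
E
```

```text
time: 17.4
tool_pos: [503.0, 20.2, 161.3]
tcp_rot: [180.0, -45.0, 104.8]
ft_force: [0.1, 1.2, 0.4]
finger_gap: 58.9
grip_force: 65.0
time: 17.65
tool_pos: [503.1, 20.1, 161.1]
tcp_rot: [180.0, -45.1, 104.8]
ft_force: [-2.1, -0.4, 8.7]
finger_gap: 59.1
grip_force: 65.7
time: 17.9
tool_pos: [503.2, 20.0, 161.0]
tcp_rot: [180.0, -45.1, 104.9]
ft_force: [-4.9, -2.5, 16.8]
finger_gap: 59.3
grip_force: 66.5
[-4.86181323 -2.45681114 16.81975209] [0.6124273  1.1833589  0.31023698] [475.5626691  124.44393429  52.75226343]
```

```bash
python3 -m jog '0 0 0 0 0 0 1; 0 0 0 0 0 0 1' 20
python3 -m jog '0 0 0 0 0 0 0.2; 0 0 0 0 0 0 0; 0 0 0 0 0 0 -0.5; 0 0 0 0 0 0 -1; 0 0 0 0 0 0 -1' 20
python3 -m jog '0 0 -0.1 0 0 0 -1; 0 0 -0.3 0 0 0 -1; 0 0 -0.4 0 0 0 -1; 0 0 -0.4 0 0 0 -1; 0 0 0 0 0 0 -1'
python3 - <<'E'
from h import *
s=sense();g,r=now(s);print(g)
S=snapshot("side");v=S["img"].max(2).astype(int)
for z in(42,60):print(z,np.round(proj(S,box(HT[:2],HY,60,110,z)),1).tolist())
for n in range(186,218): print(n,*v[n,208:250])
T=snapshot("top");cv2.imwrite("pics/top3.png",T["img"][:,:,::-1]);cv2.imwrite("pics/side3.png",S["img"][:,:,::-1])
E
```

```text
time: 18.15
tool_pos: [503.1, 20.1, 161.0]
tcp_rot: [180.0, -45.1, 104.9]
ft_force: [-5.6, -2.9, 15.6]
finger_gap: 59.0
grip_force: 66.5
time: 18.77
tool_pos: [502.8, 20.2, 159.1]
tcp_rot: [-180.0, -45.0, 104.8]
ft_force: [-0.6, 0.3, 0.2]
finger_gap: 85.2
grip_force: 0.0
time: 19.4
tool_pos: [526.2, -64.3, 247.3]
tcp_rot: [179.6, -44.8, 104.9]
ft_force: [-0.4, 0.5, 0.0]
finger_gap: 85.4
grip_force: 0.0
[499.1331962   41.45037286 137.25056667]
42 [[228.1, 191.3], [244.0, 202.6], [230.0, 207.1], [214.5, 195.3]]
60 [[228.0, 187.1], [244.1, 198.3], [230.0, 202.7], [214.4, 191.0]]
186 213 213 213 205 206 212 214 214 214 214 215 213 213 213 213 214 214 215 213 210 183 121 84 80 79 80 81 86 100 108 110 118 128 128 123 129 132 132 138 142 144 145
187 214 214 212 201 202 211 214 214 214 214 213 213 214 213 213 213 213 212 206 198 177 127 86 79 81 93 102 117 131 133 128 125 128 133 135 136 133 134 141 143 145 145
188 214 214 214 212 212 213 214 214 214 214 214 214 212 211 207 201 197 192 179 163 152 123 90 84 97 114 135 150 146 134 133 133 133 131 135 139 135 137 142 147 149 151
189 213 214 21
[... 4154 characters left out ...]
111 107 102 100 103 117
214 213 214 214 213 213 214 213 213 213 213 213 211 195 161 123 101 110 114 115 114 112 109 110 112 113 112 114 117 117 116 117 117 117 111 110 106 100 102 109 120 148 168
215 211 214 213 213 214 214 213 214 214 214 213 213 211 198 168 125 103 104 112 116 114 117 122 119 113 112 116 116 117 115 114 111 108 102 103 108 116 145 164 172 184 190
216 210 214 213 213 214 214 214 213 214 214 213 214 214 211 199 174 137 104 101 105 105 117 128 119 104 102 109 108 108 106 100 102 116 126 147 164 160 174 190 189 174 158
217 207 210 212 212 212 213 213 214 213 213 214 214 213 214 212 205 185 149 109 92 91 93 98 97 92 91 93 91 94 98 105 142 169 176 185 190 177 161 161 157 145 139
```

```bash
python3 - <<'E'
from h import *
px=np.array([np.cos(np.radians(HY)),np.sin(np.radians(HY)),0])
g,r=now();r0=tool(HY,0)
A=HT-10*px-42*py;B=HT-10*px+42*py;A[2]=B[2]=60+18+12
A1=A+[0,0,40]
plan(g,r,A1,r0,6,1);print("target tcp",A+[0,0,155],r0.as_euler("xyz",degrees=True)); plan(A,r0,B,r0,2,1)
T=snapshot("top")
# house: colour mask outline, edges
S=snapshot("side")
for d,w in((T,(136,188,164,218)),(S,(203,150,228,184))):
    a=cv2.cvtColor(d["img"],cv2.COLOR_RGB2HSV)[w[1]:w[3],w[0]:w[2]]
    print("V");[print(*x) for x in a[...,2]]
E
```

```text
0.246 -0.016 0.067 0.000 -0.125 -0.000 1 ;
0.252 -0.016 0.061 0.000 -0.125 -0.000 1 ;
0.258 -0.016 0.054 0.000 -0.125 -0.000 1 ;
0.263 -0.016 0.047 0.000 -0.125 -0.000 1 ;
0.267 -0.016 0.038 0.000 -0.125 -0.000 1 ;
0.270 -0.016 0.030 0.000 -0.125 -0.000 1 ;
max per row: mm 27.2 deg 7.5
target tcp [476.54045714  81.22284862 245.        ] [180.    0.  104.8]
0.420 -0.000 0.000 0.000 0.000 0.000 1 ;
0.420 -0.000 0.000 0.000 0.000 0.000 1 ;
max per row: mm 42.0 deg 0.0
V
216 215 216 216 216 216 216 215 216 216 216 216 215 216 217 217 216 216 216 216 216 216 216 216 216 216 216 216
216 216 215 216 216 216 216 215 216 216 216 216 215 216 217 217 216 216 216 216 216 216 216 216 216 216 216 216
215 215 216 216 216 216 216 216 216 216 216 216 215 216 217 217 216 216 216 216 216 217 217 217 216 217 216 217
215 216 216 215 216 216 215 216 216 216 216 216 216 216 217 217 216 216 216 216 216 217 216 216 216 216 216 216
216 216 216 215 216 215 216 215 216 216 216 216 216 216 217 217 216 216 216 216 217 217 217 217 217 216 216 216
216 216 215 216 216 215 216 215 215 215 215 215 216 216 217 217 216 
[... 5433 characters left out ...]

215 214 214 213 214 215 213 208 195 170 154 151 158 161 160 162 162 160 162 168 192 209 214 214 214
215 214 214 213 213 213 207 200 196 187 172 157 155 161 161 166 170 173 178 188 199 208 212 213 214
214 214 214 214 213 213 209 202 198 197 191 177 166 172 178 187 193 198 202 206 211 213 213 213 213
214 214 214 213 213 213 213 209 205 201 197 196 193 197 202 208 211 212 211 212 213 213 214 211 203
214 214 214 214 213 214 214 214 213 208 204 208 212 212 212 213 214 213 214 213 213 214 212 201 171
213 214 213 213 214 213 213 213 213 213 213 213 214 213 213 213 213 214 215 213 213 213 210 186 130
214 214 214 213 215 214 213 213 214 214 214 214 214 214 214 212 213 214 214 214 213 213 212 196 151
```

```bash
python3 -m jog '0.246 -0.016 0.067 0 -0.125 0 1; 0.252 -0.016 0.061 0 -0.125 0 1; 0.258 -0.016 0.054 0 -0.125 0 1; 0.263 -0.016 0.047 0 -0.125 0 1; 0.267 -0.016 0.038 0 -0.125 0 1' 20
python3 -m jog '0.27 -0.016 0.03 0 -0.125 0 1; 0 0 0.2 0 0 0 1; 0 0 0.2 0 0 0 1; 0 0 0 0 0 0 1; 0 0 0 0 0 0 1'
python3 - <<'E'
from h import *
s=sense();print(s["tool_pos"],s["tcp_rot"],s["ft_force"],"want 476.5 81.2 245")
S=snapshot("side")
K,Rr,L=[cast(S,p,0)[0][:2] for p in((214.6,178.8),(222.4,177.3),(211.1,176.8))];print(K,Rr,L,"KR",np.hypot(*(Rr-K)),np.degrees(np.arctan2(*(Rr-K)[::-1])),"KL",np.hypot(*(L-K)))
T=snapshot("top")
# left eave line at z=71 and near eave corner in top view
for p in((142.3,213),(140.8,196.5),(152.5,196),(154.5,209)):print(p,cast(T,p,71)[0],cast(T,p,109)[0])
E
```

```text
time: 20.23
tool_pos: [484.3, 57.0, 283.9]
tcp_rot: [-180.0, -7.3, 104.8]
ft_force: [-0.7, 0.2, -0.0]
finger_gap: -0.0
grip_force: 0.0
time: 20.85
tool_pos: [476.6, 81.8, 245.1]
tcp_rot: [-180.0, -0.0, 104.8]
ft_force: [-0.4, 0.6, 0.5]
finger_gap: -0.0
grip_force: 0.0
[476.58297961  81.75875163 245.05317966] [-1.79970216e+02 -1.26728957e-02  1.04814764e+02] [-0.44113378  0.57596184  0.48765258] want 476.5 81.2 245
[493.71021124 401.52755246] [530.6959863  405.84200901] [484.51002038 427.11459593] KR 37.23656929033939 6.653583632706171 KL 27.190812877851094
(142.3, 213) [477.31490494 431.79414711  71.        ] [473.28430961 419.96676215 109.        ]
(140.8, 196.5) [531.38447401 439.95773414  71.        ] [525.67313003 427.87658467 109.        ]
(152.5, 196) [533.50566883 401.78614736  71.        ] [527.72838767 390.89155891 109.        ]
(154.5, 209) [490.86224379 392.88824266  71.        ] [486.41053041 382.27024493 109.        ]
```

House measured at about (511.5,418), yaw about 7.5. First I'll press the plate down at both ends to check its height.

```bash
python3 -m jog '0 0 0.1 0 0 0 1; 0 0 0 0 0 0 1; 0 0 0.01 0 0 0 1; 0 0 0 0 0 0 1'; python3 -m jog '0 0 0.01 0 0 0 1; 0 0 0 0 0 0 1'; python3 -m jog '0 0 0.01 0 0 0 1; 0 0 0 0 0 0 1';python3 -m jog '0 0 0.01 0 0 0 1; 0 0 0 0 0 0 1'
```

```text
time: 21.45
tool_pos: [476.8, 81.5, 234.1]
tcp_rot: [180.0, -0.0, 104.8]
ft_force: [-0.3, -0.2, 0.1]
finger_gap: -0.2
grip_force: 0.0
time: 21.7
tool_pos: [477.0, 81.6, 233.5]
tcp_rot: [180.0, 0.0, 104.8]
ft_force: [-1.6, -0.5, 4.6]
finger_gap: 0.1
grip_force: 1.9
time: 21.95
tool_pos: [477.1, 81.6, 233.4]
tcp_rot: [180.0, 0.0, 104.8]
ft_force: [-6.2, -1.4, 14.2]
finger_gap: 0.2
grip_force: 7.1
time: 22.2
tool_pos: [477.1, 81.6, 233.4]
tcp_rot: [180.0, 0.0, 104.8]
ft_force: [-11.9, -1.5, 24.6]
finger_gap: -0.2
grip_force: 12.1
```

```bash
python3 -m jog '0 0 -0.14 0 0 0 1; 0.42 0 0 0 0 0 1; 0.42 0 0 0 0 0 1; 0 0 0 0 0 0 1; 0 0 0.09 0 0 0 1'; python3 -m jog '0 0 0.01 0 0 0 1; 0 0 0 0 0 0 1'; python3 -m jog '0 0 0.01 0 0 0 1; 0 0 0 0 0 0 1';python3 -m jog '0 0 0.01 0 0 0 1; 0 0 0 0 0 0 1';python3 -m jog '0 0 0.01 0 0 0 1; 0 0 0 0 0 0 1'
```

```text
time: 22.82
tool_pos: [455.9, 162.8, 236.6]
tcp_rot: [179.9, 0.0, 104.8]
ft_force: [0.0, -0.3, 0.9]
finger_gap: 0.1
grip_force: 0.0
time: 23.08
tool_pos: [455.4, 162.0, 234.6]
tcp_rot: [-180.0, 0.0, 104.7]
ft_force: [0.4, 0.2, -1.1]
finger_gap: -0.3
grip_force: 0.0
time: 23.32
tool_pos: [455.5, 162.5, 234.1]
tcp_rot: [180.0, 0.0, 104.8]
ft_force: [-0.6, -1.2, 0.3]
finger_gap: -0.2
grip_force: 0.0
time: 23.58
tool_pos: [455.5, 162.8, 233.5]
tcp_rot: [180.0, 0.0, 104.8]
ft_force: [-0.6, -1.0, 3.3]
finger_gap: -0.3
grip_force: 2.0
time: 23.82
tool_pos: [455.6, 162.8, 233.4]
tcp_rot: [180.0, 0.0, 104.8]
ft_force: [-6.4, -3.2, 14.8]
finger_gap: 0.2
grip_force: 7.3
```

Both ends touch at 233.4, so the plate is level and fully seated. Next, the house.

```bash
python3 - <<'E'
from h import *
g,r=now();U=g+[0,0,110]
r4=tool(7.5,0);A=np.array([511.5,418,175.]);plan(U,r,A,r4,5)
E
```

```text
0.465 0.238 0.027 0.000 0.000 0.024 -1 ;
0.471 0.227 0.027 0.000 0.000 0.024 -1 ;
0.476 0.214 0.027 0.000 0.000 0.024 -1 ;
0.482 0.202 0.027 0.000 0.000 0.024 -1 ;
0.487 0.190 0.027 0.000 0.000 0.024 -1 ;
max per row: mm 52.3 deg 1.5
```

```bash
python3 -m jog '0 0 -0.2 0 0 0 1; 0 0 -0.45 0 0 0 0; 0 0 -0.45 0 0 0 -1; 0.465 0.238 0.027 0 0 0.024 -1; 0.471 0.227 0.027 0 0 0.024 -1'
python3 -m jog '0.476 0.214 0.027 0 0 0.024 -1; 0.482 0.202 0.027 0 0 0.024 -1; 0.487 0.19 0.027 0 0 0.024 -1; 0 0 0 0 0 0 -1; 0 0 0 0 0 0 -1'
python3 - <<'E'
from h import *
g,r=now();r4=tool(7.5,0);print(g);plan(g,r,np.array([511.5,418,150.]),r4,1)
T=snapshot("top");S=snapshot("side")
P=[(box((511.5,418),7.5,41,37,0),(0,255,0)),(box((511.5,418),7.5,47,43,71),(0,0,255))]
a=draw(T,P,(125,180,185,230),6.6,"");b=draw(S,P,(190,125,240,190),8,"")
o=np.zeros((530,800,3),np.uint8);o[:a.shape[0],:396]=a[:,:396];o[:520,400:]=b;cv2.imwrite("pics/h1.png",o)
E
```

```text
time: 24.45
tool_pos: [478.3, 265.9, 338.0]
tcp_rot: [179.8, -0.0, 101.8]
ft_force: [0.4, -0.8, -0.0]
finger_gap: 72.3
grip_force: 0.0
time: 25.08
tool_pos: [510.8, 417.9, 327.9]
tcp_rot: [-180.0, 0.0, 97.6]
ft_force: [-0.8, -0.7, -1.2]
finger_gap: 85.4
grip_force: 0.0
[510.68430242 417.78870156 172.86437594]
-0.000 0.007 0.229 -0.001 0.001 0.002 -1 ;
max per row: mm 22.9 deg 0.2
```

View pics/h1.png

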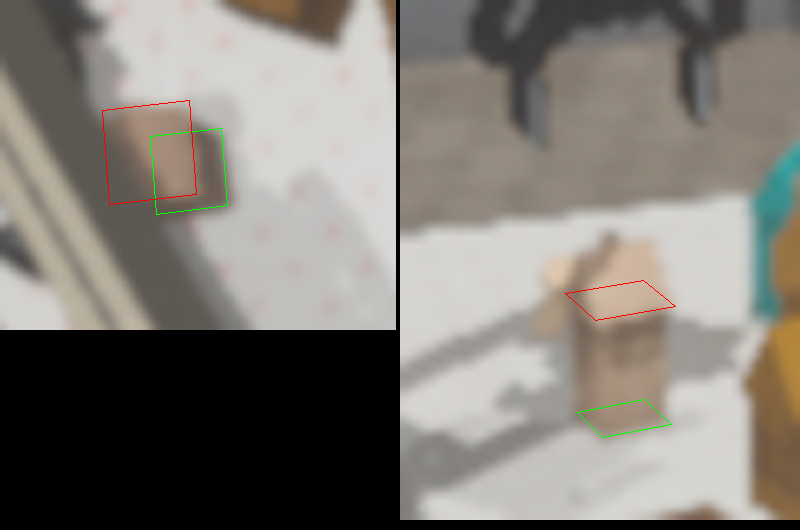

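The view shows the house upright and clear of its neighbours, within about 2 mm of the measured box: foot corner near (600,432), eaves at (667,315). I'll go down and grip it.

```bash
python3 -m jog '0 -0.01 0.35 0 0 0 -1; 0 0 0.35 0 0 0 -1; 0 0 0.25 0 0 0 -1; 0 0 0.16 0 0 0 -1; 0 0 0 0 0 0 -1' 20
python3 -m jog '0 0 0 0 0 0 -0.3; 0 0 0 0 0 0 0; 0 0 0 0 0 0 0.4; 0 0 0 0 0 0 0.6; 0 0 0 0 0 0 0.6' 20
python3 -m jog '0 0 0 0 0 0 1; 0 0 0 0 0 0 1' 30
python3 - <<'E'
from h import *
s=sense();print(s["ft_force"],now(s)[0])
E
```

```text
time: 25.8
tool_pos: [509.8, 417.0, 216.8]
tcp_rot: [-179.9, 0.1, 97.6]
ft_force: [0.4, 0.0, 0.5]
finger_gap: 85.4
grip_force: 0.0
time: 26.42
tool_pos: [510.4, 418.4, 219.3]
tcp_rot: [179.9, -0.1, 97.6]
ft_force: [-2.3, -1.1, 5.7]
finger_gap: 47.9
grip_force: 19.5
time: 26.68
tool_pos: [510.4, 418.4, 219.4]
tcp_rot: [179.9, -0.1, 97.6]
ft_force: [-1.5, -0.6, 7.5]
finger_gap: 47.7
grip_force: 28.8
[-1.53018686 -0.55842588  7.52902512] [510.71977725 418.6286825   64.37273897]
```

```bash
python3 -m jog '0 0 -0.1 0 0 0 1; 0 0 -0.4 0 0 0 1; 0 0 -0.4 0 0 0 1; 0 0 -0.1 0 0 0 1; 0 0 0 0 0 0 1' 40
python3 - <<'E'
from h import *
g,r=now();s=sense();print(s["ft_force"],s["finger_gap"],g);r5=tool(HY,0)
S=snapshot("side");v=S["img"];cv2.imwrite("pics/lift.png",v[:,:,::-1])
# foot corners predicted if centred in the tool, foot 219.3 below TCP
c=s["tool_pos"]-[0,0,219.3]; print(np.round(proj(S,box(c[:2],7.5,41,37,c[2])),1).tolist())
u=v.astype(int).max(2); q=proj(S,c)[0].astype(int)
for n in range(q[1]-16,q[1]+8): print(n,q[0]-14,*u[n,q[0]-14:q[0]+15])
plan(g,r,np.array([HT[0],HT[1],54+64.4+30]),r5,8,1)
E
```

```text
time: 27.3
tool_pos: [510.2, 418.0, 318.5]
tcp_rot: [179.9, -0.0, 97.6]
ft_force: [0.2, 0.0, -1.0]
finger_gap: 47.3
grip_force: 40.1
[ 0.2079419   0.02199479 -1.04965375] 47.268808179005326 [510.47536328 418.18057966 163.48691929]
[[219.2, 153.9], [222.6, 156.7], [213.8, 158.2], [210.5, 155.4]]
140 202 142 144 144 144 141 115 69 70 97 108 119 146 158 160 159 161 172 188 196 196 195 174 127 124 144 144 141 138 136
141 202 142 144 143 142 140 113 70 69 95 106 121 143 154 159 160 170 188 194 191 184 179 164 127 122 142 141 141 141 140
142 202 143 144 144 142 139 113 70 69 91 106 118 137 147 151 153 167 179 174 162 147 137 128 110 120 137 138 136 139 142
143 202 147 147 147 145 139 113 72 66 91 107 111 124 136 142 134 130 130 128 126 121 117 119 119 124 136 137 136 138 141
144 202 150 148 148 146 140 122 91 74 91 109 109 117 133 140 130 116 114 117 119 122 117 117 129 136 138 138 138 140 143
145 202 151 148 148 147 142 137 120 95 96 109 111 116 126 130 122 119 121 126 134 137 125 115 127 136 137 140 140 140 142
146 202 150 148 148 144 142 139 137 126 113 111 112 121 128 130 130 134 136 1
[... 1835 characters left out ...]
161 182 196 204 210 211 211 211 213 213 213 214 214 214 214 213 213 213
162 202 213 212 211 211 203 190 176 170 168 161 155 157 159 165 184 195 196 197 204 211 212 213 214 213 213 213 214 213 213
163 202 210 204 197 195 182 170 171 171 165 158 157 157 157 157 159 162 163 164 182 196 205 211 212 212 212 213 213 213 213
-0.358 -0.092 0.018 0.000 -0.000 -0.015 1 ;
-0.357 -0.097 0.018 0.000 -0.000 -0.015 1 ;
-0.355 -0.103 0.018 0.000 -0.000 -0.015 1 ;
-0.353 -0.108 0.019 0.000 -0.000 -0.015 1 ;
-0.352 -0.114 0.019 0.000 -0.000 -0.015 1 ;
-0.350 -0.119 0.019 0.000 -0.000 -0.015 1 ;
-0.348 -0.125 0.019 0.000 -0.000 -0.015 1 ;
-0.346 -0.130 0.019 0.000 -0.000 -0.015 1 ;
max per row: mm 37.0 deg 0.9
```

The lifted foot's corners match the prediction for a centred grip to within 0.7 px. I'll carry the house over, raised a further 50 mm on the way to clear the brown houses.

```bash
python3 -m jog '0 0 -0.5 0 0 0 1; -0.358 -0.092 0.018 0 0 -0.015 1; -0.357 -0.097 0.018 0 0 -0.015 1; -0.355 -0.103 0.018 0 0 -0.015 1; -0.353 -0.108 0.019 0 0 -0.015 1'
python3 -m jog '-0.352 -0.114 0.019 0 0 -0.015 1; -0.35 -0.119 0.019 0 0 -0.015 1; -0.348 -0.125 0.019 0 0 -0.015 1; -0.346 -0.13 0.019 0 0 -0.015 1; 0 0 0.3 0 0 0 1'
python3 -m jog '0 0 0.2 0 0 0 1; 0 0 0 0 0 0 1; 0 0 0 0 0 0 1'
python3 - <<'E'
from h import *
g,r=now();s=sense();print(s["ft_force"],s["finger_gap"],g,"foot z",g[2]-64.4);r5=tool(HY,0)
print((r.inv()*r5).as_rotvec(degrees=True))
plan(g,r,np.array([HT[0],HT[1],54+64.4+10]),r5,2,1)
E
```

```text
time: 27.98
tool_pos: [491.8, 269.7, 357.6]
tcp_rot: [-179.8, 0.1, 101.2]
ft_force: [-0.6, -0.1, 0.1]
finger_gap: 47.4
grip_force: 40.2
time: 28.6
tool_pos: [475.5, 122.2, 322.5]
tcp_rot: [179.9, 0.0, 104.6]
ft_force: [0.5, 0.3, -0.7]
finger_gap: 47.2
grip_force: 40.2
time: 28.98
tool_pos: [475.2, 124.3, 302.4]
tcp_rot: [-180.0, -0.0, 104.8]
ft_force: [0.1, -0.1, -0.2]
finger_gap: 47.6
grip_force: 40.2
[ 0.08458981 -0.1107032  -0.1593129 ] 47.649333374898575 [475.09280636 124.23012614 147.4283741 ] foot z 83.02837410499401
[-0.04685863 -0.00465458  0.00143748]
0.000 0.002 0.095 -0.000 -0.000 0.000 1 ;
0.000 0.001 0.095 -0.000 -0.000 0.000 1 ;
max per row: mm 9.5 deg 0.0
```

```bash
python3 -m jog '0 0.003 0.1 0 0 0 1; 0 0 0.1 0 0 0 1; 0 0 0 0 0 0 1'
python3 -m jog '0 0 0.02 0 0 0 1; 0 0 0 0 0 0 1'
python3 -m jog '0 0 0.02 0 0 0 1; 0 0 0 0 0 0 1'
```

```text
time: 29.35
tool_pos: [475.1, 124.2, 281.4]
tcp_rot: [-179.9, -0.0, 104.8]
ft_force: [-0.4, -0.1, -0.0]
finger_gap: 47.6
grip_force: 40.2
time: 29.6
tool_pos: [475.6, 124.3, 280.8]
tcp_rot: [180.0, -0.0, 104.8]
ft_force: [0.8, 0.2, -0.3]
finger_gap: 47.4
grip_force: 40.2
time: 29.85
tool_pos: [475.5, 124.3, 278.6]
tcp_rot: [180.0, -0.0, 104.8]
ft_force: [-0.3, 0.1, -0.0]
finger_gap: 47.4
grip_force: 40.2
```

```bash
python3 -m jog '0 0 0.02 0 0 0 1; 0 0 0 0 0 0 1'
python3 -m jog '0 0 0.015 0 0 0 1; 0 0 0 0 0 0 1'
python3 -m jog '0 0 0.01 0 0 0 1; 0 0 0 0 0 0 1'
python3 -m jog '0 0 0.01 0 0 0 1; 0 0 0 0 0 0 1'
```

```text
time: 30.1
tool_pos: [475.9, 124.4, 277.6]
tcp_rot: [179.9, -0.0, 104.8]
ft_force: [-2.4, -0.3, 6.4]
finger_gap: 47.0
grip_force: 41.8
time: 30.35
tool_pos: [476.1, 124.4, 275.8]
tcp_rot: [179.9, 0.0, 104.8]
ft_force: [2.2, 0.8, 1.2]
finger_gap: 47.7
grip_force: 39.8
time: 30.6
tool_pos: [476.0, 124.3, 274.4]
tcp_rot: [179.9, 0.0, 104.8]
ft_force: [4.5, 1.0, 1.4]
finger_gap: 47.8
grip_force: 39.4
time: 30.85
tool_pos: [476.0, 124.3, 273.6]
tcp_rot: [179.9, 0.0, 104.8]
ft_force: [5.4, 0.4, 3.4]
finger_gap: 47.4
grip_force: 39.1
```

```bash
python3 -m jog '0 0.008 0.007 0 0 0 1; 0 0 0 0 0 0 1'
python3 -m jog '0 0 0.007 0 0 0 1; 0 0 0 0 0 0 1'
```

```text
time: 31.1
tool_pos: [476.5, 124.6, 273.3]
tcp_rot: [180.0, -0.0, 104.8]
ft_force: [-1.0, 0.6, 10.8]
finger_gap: 47.6
grip_force: 40.1
time: 31.35
tool_pos: [476.5, 124.6, 273.3]
tcp_rot: [180.0, -0.0, 104.8]
ft_force: [-3.2, -0.2, 16.0]
finger_gap: 47.6
grip_force: 40.9
```

```bash
python3 -m jog '0 0 -0.01 0 0 0 1; 0 0 0 0 0 0 1' 20
python3 -m jog '0 0 0 0 0 0 0.2; 0 0 0 0 0 0 -0.3; 0 0 0 0 0 0 -1; 0 0 0 0 0 0 -1; 0 0 0 0 0 0 -1'
python3 -m jog '0 0 -0.15 0 0 0 -1; 0 0 -0.4 0 0 0 -1; 0 0 -0.5 0 0 0 -1; 0 0 -0.5 0 0 0 -1; 0 0 0 0 0 0 -1'
python3 - <<'E'
from h import *
S=snapshot("side");v=S["img"].astype(int).max(2)
c=HT[:2]
for z,a,b in((60,60,110),(60,41,37),(125,47,43),(163,0,0)):print(z,np.round(proj(S,box(c,HY,a,b,z)),1).tolist())
for n in range(142,206): print(n,*v[n,213:246])
E
```

```text
time: 31.6
tool_pos: [476.5, 124.5, 273.4]
tcp_rot: [180.0, -0.0, 104.8]
ft_force: [1.2, 0.2, 9.0]
finger_gap: 47.6
grip_force: 39.8
time: 32.22
tool_pos: [476.1, 124.4, 272.4]
tcp_rot: [-180.0, -0.0, 104.8]
ft_force: [-0.1, -0.3, 0.1]
finger_gap: 85.6
grip_force: 0.0
time: 32.85
tool_pos: [477.3, 124.6, 434.5]
tcp_rot: [179.4, 0.1, 104.8]
ft_force: [0.8, 0.2, -0.5]
finger_gap: 85.2
grip_force: 0.0
60 [[228.0, 187.1], [244.1, 198.3], [230.0, 202.7], [214.4, 191.0]]
60 [[231.0, 191.3], [236.4, 195.1], [226.8, 198.0], [221.6, 194.1]]
125 [[231.0, 175.0], [237.4, 179.1], [226.2, 182.2], [220.0, 177.9]]
163 [[228.5, 168.8], [228.5, 168.8], [228.5, 168.8], [228.5, 168.8]]
142 146 146 142 138 131 120 128 141 144 147 147 146 144 140 138 139 141 142 142 142 142 141 140 138 138 137 144 141 134 143 145 142 141
143 145 146 146 142 140 137 139 142 143 144 144 143 142 138 136 137 139 142 143 143 143 142 141 139 135 140 156 157 139 131 140 138 138
144 145 144 143 140 139 140 143 143 144 144 143 140 139 138 138 140 141 142 142 144 142 141 139 135 141 155 154 140 127 123 135 137 135
145 143 142 141 
[... 7542 characters left out ...]
30 129 128 124 123 116 113 107 102 111 163 202
201 135 114 99 97 104 120 129 130 135 132 127 111 93 92 106 116 123 129 132 131 128 126 123 117 112 107 102 99 97 104 117 167 205
202 138 113 96 92 98 113 124 129 130 134 139 133 113 101 96 103 116 127 126 122 117 112 105 99 97 96 103 109 122 141 154 180 210
203 118 105 99 98 95 99 111 125 131 130 132 135 135 129 113 98 100 110 110 106 100 97 98 101 107 124 141 148 159 180 190 186 200
204 117 116 111 108 101 98 98 112 124 126 130 132 136 142 136 118 103 95 96 95 102 110 124 135 141 155 164 161 165 184 202 198 187
205 112 116 113 112 111 109 103 97 103 115 126 130 131 135 139 137 122 108 111 121 137 145 155 158 153 152 149 143 143 153 181 200 202
```

The house stands in the pocket: its left wall is vertical at column 222, the foot's near corner is at row 198 as predicted, and the plate outline hasn't moved. The robot is clear of everything.

```bash
python3 -c "
from bench import *
print(hand_in())"
```

```text
the job is handed in; nothing more can be done
None
```

I turned the nest plate over and seated it on its pins with the square pocket up, stood the house fully down in the pocket, and handed the job in at about 33 s; the hand-in returned no verdict.

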